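# Hold a spring clamp open over a glue-up

## Robot

A 7-joint arm with a two-finger parallel gripper is mounted at the origin on a cart in front of the work surface, level with it; the furniture and walls round the work are solid. World frame = base frame: x ahead of the robot, y to its left, z up, the work surface at z = 0. Lengths are in m, angles in rad, forces in N, time in s.
With the tool pointing down it reaches from about 0.425 to 1.025 m from the base axis. Payload 9.4 kg.
Tool frame: the origin (TCP) lies at the centre of the arm's flange, where the gripper is bolted on; the fingertips stand 186 mm ahead of it and the grasp point (between the pads) lies 167 mm ahead of it; z points along the fingers, y is the line along which they close (so a half turn about z gives the same grasp; the last joint's range is limited). The gripper opens to 93 mm and grips with 3 to 60 N. Pads are 15 mm wide; open, the fingers measure 128 mm over their backs; the gripper's body (75 mm by 188 mm) begins 65 mm behind the grasp point.
Start: joints at [-1.325, 0.599, -0.003, 1.599, 0.002, 0.943, -0.08], TCP at [0.23, 0.688, 0.405] pointing down, gripper open.
Joint ranges: [-2.57, 2.57], [-0.35, 1.97], [-1.29, 1.29], [0.11, 2.56], [-1.05, 4.19], [0.11, 1.86], [-2.63, 2.63]. Speed limits (rad/s): [2.22, 2.22, 3.01, 3.01, 3.14, 3.14, 3.14].

## Interface

Orientations are given as [roll, pitch, yaw] about the fixed x, y, z axes, in that order (R = Rz(yaw) Ry(pitch) Rx(roll)).
In Python, from plant import ctrl gives the robot as it stands. Calls block until the motion is done:
- ctrl.goto(position, orientation): joint-space move of the TCP to a pose.
- ctrl.move_linear(position, speed=0.15, rot=None): straight line of the TCP; rot=None keeps the orientation; speed is the mean speed in m/s.
- ctrl.goto_joints(angles): joint-space move.
- ctrl.grip(opening, grasp_force=None): opening from 0.0 (shut) to 1.0 (fully open); grasp_force is the grip in N (None keeps the last); returns when the fingers have stopped.
- ctrl.pause(seconds).
- ctrl.solve_ik(position, orientation): joint angles nearest the present ones, or None.
- ctrl.get_obs(): the state.
- ctrl.get_image(name): name is "scene" or "top" or "wrist"; returns a dict with "frame" (420x560x3 uint8, red, green, blue), "intrinsics" (3x3 intrinsics, pixels), "dist" ([k1, k2, p1, p2, k3] as OpenCV has them; the pictures are not rectified), "position" and "orientation" of the camera in the world. Camera axes: x right, y down, z forward; pixel columns grow to the right and rows downward; lengths in m; the calibration is good to about 2 mm. A picture is of the moment at which its call begins. There is no depth.
A pose or a line that the arm cannot do raises ctrl.MotionError and nothing moves.
- ctrl.job_done(): hands the job in; it is judged then, once.
The state is a dict: "time_s": time; "joint_positions": joint angles; "qd": joint speeds; "effort": joint torques, N m; "ee_pos": TCP position; "orientation": TCP orientation; "wrist_force": force on the tool from outside, world axes, zero at the start; "torque": the same for the moment, N m; "finger_gap": opening from 0.0 (shut) to 1.0 (fully open); "grip_force": force on a finger pad.
Only numpy, scipy, OpenCV 4.12 (cv2) and the standard library are available. Lean on these libraries where they do the work, as an engineer would, in place of code of your own. Each camera call takes 0.05 s, during which the arm holds its last target. There are 200 camera calls.

## Task

The glued plies in the cradle have a spring clamp near each end and need one more in the bare middle. Squeeze the handles of the big spring clamp on the clamp rack until its jaws stand clear of the rack's strip, only then lift it off, and, keeping it spread all the way, bring it down over the top edge of the plies midway between the two clamps, one jaw on each side and the jaw tips about 25 mm below the edge. Finish while still holding it there, spread wide and square to the plies with the clamp touching nothing but your fingers, because the packing pads have yet to be slipped in; do not bump the plies, and leave the small clamps, pads and glue bottle as they are.

Things in the scene. Friction and masses are not known exactly. Their poses are not given: they have to be found in the camera images.
- big_clamp: the big steel spring clamp with black rubber grips, handles up, its jaws biting the rack's strip between or beside two smaller ones (three places 62 mm apart, any order). Origin: middle of its hinge pin, 114 mm above the table at the start; z up to the handles, y along the pin and the strip, x across the jaws (squeezing direction). 0.12 kg, mostly near the pin
- big_clamp_grip (a point): point midway between the big clamp's two handles, 36 mm above the hinge pin. The handles form a V: flat rubber grips 6.5 mm thick, 19 mm wide (y), from 18 to 60 mm above the pin; on the rack 49 mm over their outsides at this height and 66 mm at their tops; squeezed fully home parallel, 23 mm over all. Squeezing here takes about 6 N at first, 10 N at the stop
- big_clamp_right (a joint): how far each lever of the big clamp is squeezed: 0 as it bites the rack's strip (pads 8 mm apart), 0.34 rad fully spread, at the stop (pads 42 mm apart, tips 57 mm below the pin), about -0.06 shut on nothing; both levers always move alike; a spring drives them shut
- big_clamp_tip_right (a point): inner edge of the lower end of the jaw on the clamp's +x side, 59 mm below the hinge pin
- big_clamp_tip_left (a point): the same on the clamp's -x side
- clamp_rack: clamp rack, fixed: a wooden foot 75 x 200 x 16 mm with an upright plywood strip 8 mm thick and 190 mm long along its y axis, the top edge 90 mm above the table. Origin: under the middle of the foot, on the table
- glue_up: glue-up, fixed: three wooden plies face to face, 22 mm thick together (x), 262 mm long (y), on edge in a low cradle (80 x 240 mm; blocks 49 mm high at y = +-62 mm); top edge 100 mm above the table. A big spring clamp already bites it at y = -98 and y = +98 mm, handles up to 191 mm above the table. Origin: under its middle, on the table
- gap_middle (a point): the middle of the plies' top edge, midway between the two clamps already on them; z up, y along the plies, x across them
- small_clamp_a: a smaller spring clamp of the same kind on the rack, two thirds the size (opens 19 mm at most, too little for the plies). Origin at its hinge pin, 106 mm above the table; to be left alone
- small_clamp_b: the same, the other small one
- glue_bottle: white glue bottle 195 mm tall, 54 mm across, standing behind the clamp rack; origin at the middle of its foot; to be left alone
- pad_a: a plywood packing pad 28 x 38 x 7 mm lying behind the clamp rack; to be left alone
- pad_b: the second packing pad

How it is judged:
By the outcome, as a careful person would: the job done as asked, in the order asked, and still so for the second after the job is handed in, while the arm keeps its last pose, push and grip.
It also fails if it takes over 35 s, if anything falls off the work surface, if the arm or the gripper's body presses on something with over 40 N, if the wrist force passes 120 N, or if a joint passes its speed limit or range.

## Working session

There is one attempt and no reset: what is moved stays moved. The work goes in short steps, each a Python script; the robot and the scene stay as the last script left them, time stands still between calls to the robot, and variables do not carry over. Pictures are saved under pics/ and viewed, at most 10 in all, crops included, and the job is handed in when it is done.

```bash
mkdir -p pics; ls; python3 - <<'E'
from plant import ctrl
import cv2,numpy as np
for n in("scene","top"):
    d=ctrl.get_image(n);cv2.imwrite(f"pics/{n}0.png",cv2.cvtColor(d["frame"],cv2.COLOR_RGB2BGR))
    print(n,d["intrinsics"],d["dist"],d["position"],d["orientation"])
o=ctrl.get_obs();print(o["time_s"],o["ee_pos"],o["orientation"],o["finger_gap"])
E
```

```text
pics
scene [[509.93808577   0.         279.74021326]
 [  0.         509.93808577 210.18428945]
 [  0.           0.           1.        ]] [0.05877699 0.         0.         0.         0.        ] [-0.02859581 -0.1913243   0.75898238] [-2.34861147e+00  7.01766187e-04 -9.23171977e-01]
top [[460.69771915   0.         279.16906481]
 [  0.         460.69771915 207.86555434]
 [  0.           0.           1.        ]] [0.02383162 0.         0.         0.         0.        ] [0.40498877 0.2033404  0.95019665] [-3.08181884 -0.02303095 -1.58294391]
0.1 [0.22992665 0.68739331 0.40396562] [-3.14023774e+00  1.26072434e-04  2.81885023e+00] 0.9991869037831037
```

View pics/scene0.png

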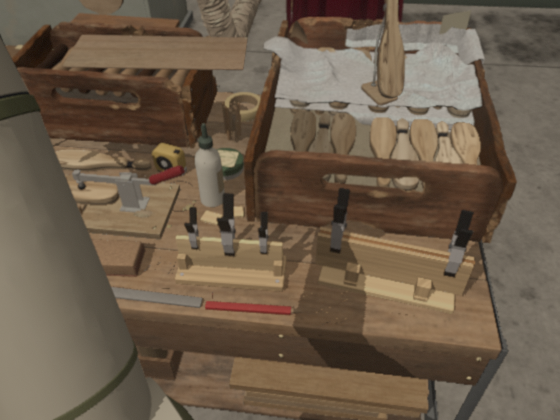

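View pics/top0.png

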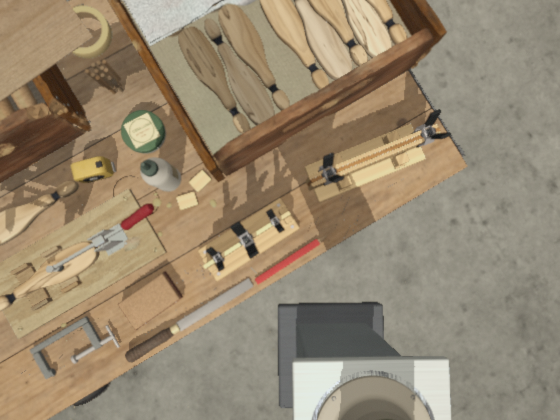

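The scene view shows the big clamp in the middle of the rack, around (228,225), between two small ones. The plies carry clamps at (340,220) and (460,245). In the top view the big clamp is at (246,239), the ply clamps are at (330,173) and (430,130), and the tray is behind. I'll zoom both views.

```bash
cat > h.py <<'E'
import cv2,numpy as np
from scipy.spatial.transform import Rotation as R
def ray(d,uv):
    uv=np.asarray(uv,float).reshape(-1,1,2)
    n=cv2.undistortPoints(uv,d["intrinsics"],np.array(d["dist"])).reshape(-1,2)
    r=np.c_[n,np.ones(len(n))]@R.from_euler("xyz",d["orientation"]).as_matrix().T
    return np.array(d["position"]),r
def onz(d,uv,z):
    p,r=ray(d,uv); return p+r*((z-p[2])/r[:,2])[:,None]
def proj(d,P):
    M=R.from_euler("xyz",d["orientation"]).as_matrix().T
    rv,_=cv2.Rodrigues(M)
    return cv2.projectPoints(np.asarray(P,float).reshape(-1,3),rv,-M@np.array(d["position"]),d["intrinsics"],np.array(d["dist"]))[0].reshape(-1,2)
def crop(d,x0,y0,w,h,s,name):
    c=cv2.cvtColor(d["frame"],cv2.COLOR_RGB2BGR)[y0:y0+h,x0:x0+w]
    cv2.imwrite(name,cv2.resize(c,None,fx=s,fy=s,interpolation=cv2.INTER_CUBIC))
E
python3 - <<'E'
from h import *
from plant import ctrl
t=ctrl.get_image("top");s=ctrl.get_image("scene")
crop(t,190,100,260,190,3,"pics/t1.png"); crop(s,160,180,320,140,2.5,"pics/s1.png")
print(onz(t,[(246,239),(330,173),(430,130)],.17), onz(t,[(315,183),(437,133)],.1))
E
```

```text
[[ 0.39946004  0.2414087   0.17      ]
 [ 0.51019966  0.09722266  0.17      ]
 [ 0.58297792 -0.07659604  0.17      ]] [[ 0.50120762  0.11598262  0.1       ]
 [ 0.59313525 -0.11471221  0.1       ]]
```

View pics/t1.png

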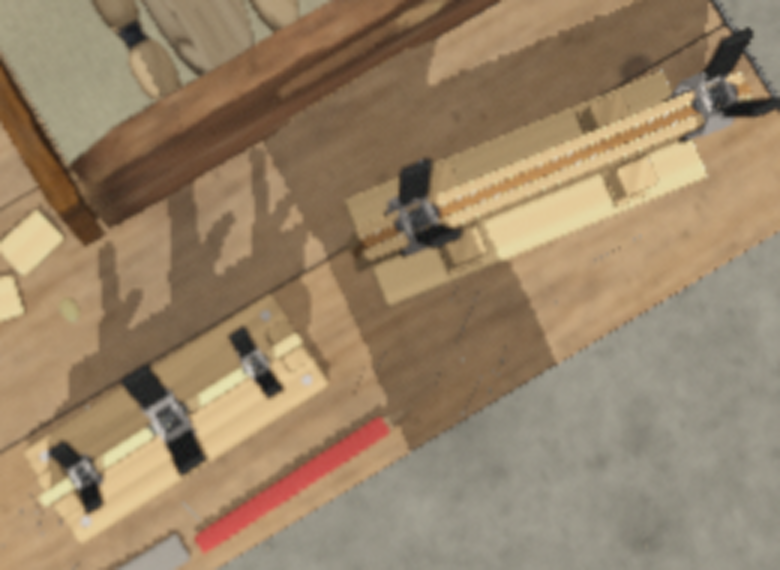

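View pics/s1.png

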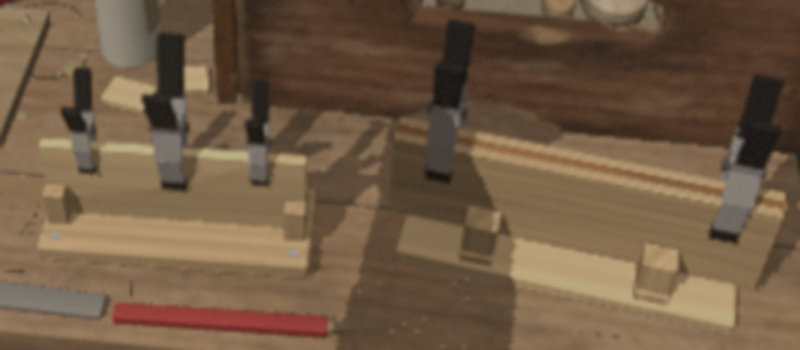

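The crops confirm it: the big clamp's hinge is at crop (170,418) on the strip running (42,500)-(300,341). The plies' top edge runs (360,248)-(745,82), with clamps at (418,220) and (715,95). Next I'll compute poses, IK and the tray wall height.

```bash
cat >> h.py <<'E'
def tri(d1,u1,d2,u2):
    p,r=ray(d1,u1);q,s=ray(d2,u2);r=r[0];s=s[0]
    k=np.linalg.lstsq(np.c_[r,-s],q-p,rcond=None)[0]
    a,b=p+k[0]*r,q+k[1]*s
    return (a+b)/2,np.linalg.norm(a-b)
E
python3 - <<'E'
from h import *
from plant import ctrl
t=ctrl.get_image("top");s=ctrl.get_image("scene")
f=lambda *c:[(190+x/3,100+y/3) for x,y in c]
g=lambda *c:[(160+x/2.5,180+y/2.5) for x,y in c]
E=onz(t,f((42,500),(300,341)),.09);print("strip",E,np.linalg.norm(E[1]-E[0]))
print("pin",onz(t,f((170,420)),.118),"small",onz(t,f((82,475),(255,363)),.109))
P=onz(t,f((360,248),(747,80)),.1);print("plies",P,np.linalg.norm(P[1]-P[0]),P.mean(0))
C=onz(t,f((418,220),(715,95)),.14);print("clamps",C,C.mean(0),np.linalg.norm(C[1]-C[0]))
C=onz(s,g((395,133),(783,205)),.1);print("scene plies near",C,C.mean(0))
for a in (E,P): v=a[1]-a[0];print("ang of -y axis",np.arctan2(v[1],v[0]))
print("wall top",tri(t,(440,38),s,(497,185)),onz(t,(217,178),[0.,]),onz(t,(217,178),.1))
ps=np.arctan2(*(E[1]-E[0])[[1,0]])
for yaw in (ps,ps+np.pi):
  for p in ([.4,.243,.33],[.4,.243,.50],[.55,.005,.5],[.55,.005,.335]):
    q=ctrl.solve_ik(p,[np.pi,0,yaw]);print(yaw,p,None if q is None else np.round(q,2))
E
```

```text
strip [[0.34887988 0.32316824 0.09      ]
 [0.44514825 0.16276952 0.09      ]] 0.18707043468957163
pin [[0.39728175 0.24276218 0.118     ]] small [[0.3647621  0.29646675 0.109     ]
 [0.43116014 0.19125991 0.109     ]]
plies [[ 0.50192018  0.12527793  0.1       ]
 [ 0.60510882 -0.11883708  0.1       ]] 0.2650283655799188 [0.5535145  0.00322043 0.1       ]
clamps [[ 0.51366154  0.09433838  0.14      ]
 [ 0.58683948 -0.08428424  0.14      ]] [0.55025051 0.00502707 0.14      ] 0.19303121408029883
scene plies near [[ 0.49925642  0.12412256  0.1       ]
 [ 0.60024891 -0.11661437  0.1       ]] [0.54975267 0.00375409 0.1       ]
ang of -y axis -1.030243234357506
ang of -y axis -1.1708711567812844
wall top (array([ 0.74221085, -0.09408665,  0.16112403]), np.float64(0.01716416127114349)) [[0.5248278  0.30855676 0.        ]] [[0.51221578 0.29748364 0.1       ]]
-1.030243234357506 [0.4, 0.243, 0.33] [-0.2   0.48 -0.64  2.22  0.52  0.59  2.46]
-1.030243234357506 [0.4, 0.243, 0.5] [ 0.26  0.38 -1.22  2.    0.42  1.05  2.53]
-1.030243234357506 [0.55, 0.005, 0.5] [-0.87  0.47  1.13  1.93 -0.49  1.06 -2.13]
-1.030243234357506 [0.55, 0.005, 0.335] [-0.78  0.76  1.11  2.11 -0.93  0.89 -1.71]
2.111349419232287 [0.4, 0.243, 0.33] [-0.78  0.42  0.15  2.25 -0.13  0.48  0.02]
2.111349419232287 [0.4, 0.243, 0.5] [-0.91  0.17  0.28  2.06 -0.06  0.92 -0.05]
2.111349419232287 [0.55, 0.005, 0.5] [-0.41  0.3   0.39  1.9  -0.14  0.97  0.59]
2.111349419232287 [0.55, 0.005, 0.335] [-0.25  0.49  0.2   2.08 -0.17  0.59  0.61]
```

```bash
python3 - <<'E'
from h import *
from plant import ctrl
o=ctrl.get_obs()
ctrl.goto([.398,.243,.47],[np.pi,0,2.105])
o=ctrl.get_obs();print(o["time_s"],o["ee_pos"],o["orientation"])
w=ctrl.get_image("wrist");print(w["position"],w["orientation"])
cv2.imwrite("pics/w1.png",cv2.cvtColor(w["frame"],cv2.COLOR_RGB2BGR))
import pickle;pickle.dump(w,open("w1.pkl","wb"))
E
```

```text
2.05 [0.39798713 0.24433134 0.46980359] [ 3.14155980e+00 -2.47998275e-05  2.10718731e+00]
[0.35603637 0.31470615 0.44998354] [ 2.84286529e+00 -9.78155101e-04  5.36200589e-01]
```

View pics/w1.png

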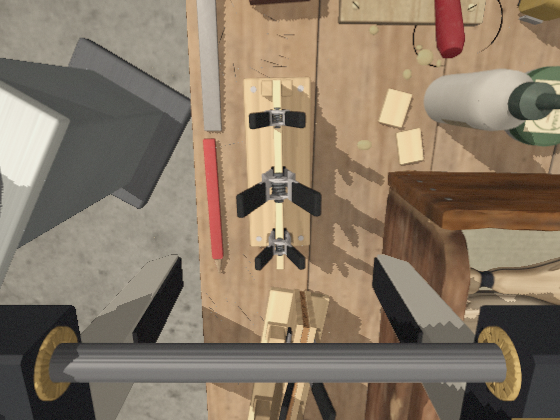

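The wrist view shows the strip running from (277,80) to (280,268). The big clamp's V handles run from (237,205) to (321,205), with the hinge near (279,187). The small clamps sit at (278,118) and (280,247). Next I'll measure with masks.

```bash
python3 - <<'E'
from h import *
from plant import ctrl
import pickle;w=pickle.load(open("w1.pkl","rb"))
f=w["frame"].astype(int);m=(f.max(2)<60)
sub=np.zeros(m.shape,np.uint8);sub[95:275,228:330]=m[95:275,228:330]
n,l,st,c=cv2.connectedComponentsWithStats(sub)
for i in range(1,n):
    if st[i,4]>60:
        print(st[i],c[i].round(1),onz(w,c[i],.153)[0].round(4))
        # extreme end columns: mean row
        ys,xs=np.where(l==i)
        for X in (xs.min()+1,xs.max()-1): r=ys[abs(xs-X)<=1];print("   col",X,r.min(),r.max())
# strip: yellow bright
hsv=cv2.cvtColor(w["frame"],cv2.COLOR_RGB2HSV)
pts=[]
for y in list(range(135,165))+list(range(212,232)):
    row=f[y,262:296]; s=row.sum(1); b=np.where((s>s.max()*0.93))[0]; pts.append((262+b.mean(),y)); 
    if y%8==0: print(y,b.min()+262,b.max()+262)
P=onz(w,pts,.09)[:,:2]
vx,vy,x0,y0=cv2.fitLine(P.astype(np.float32),cv2.DIST_HUBER,0,1e-4,1e-4).ravel()
print("strip dir",np.arctan2(vy,vx),(x0,y0))
print("ends",onz(w,[(277.5,80),(280,269)],.09))
E
```

```text
[249 112  21  17 288] [258.9 119.9] [0.3534 0.292  0.153 ]
   col 250 114 128
   col 268 112 125
[285 112  20  16 289] [294.6 119.1] [0.3768 0.3066 0.153 ]
   col 286 112 125
   col 303 113 127
[237 183  29  34 650] [250.5 199.3] [0.3791 0.2333 0.153 ]
   col 238 194 216
   col 264 183 202
[292 183  29  33 668] [306.5 198.5] [0.4183 0.2575 0.153 ]
   col 293 183 202
   col 319 192 215
[255 246  18  24 256] [263.3 257.4] [0.4143 0.1938 0.153 ]
   col 256 256 269
   col 271 246 258
[287 246  18  23 253] [295.6 257.1] [0.438  0.2082 0.153 ]
   col 288 246 258
   col 303 255 268
136 274 280
144 273 280
152 262 280
160 275 280
216 276 281
224 276 281
strip dir -1.0149598 (np.float32(0.38795152), np.float32(0.26182255))
ends [[0.34974741 0.32642951 0.09      ]
 [0.44843737 0.16560368 0.09      ]]
```

```bash
python3 - <<'E'
from h import *
from plant import ctrl
ctrl.goto([.552,.004,.47],[np.pi,0,1.97])
w=ctrl.get_image("wrist");print(ctrl.get_obs()["time_s"])
cv2.imwrite("pics/w2.png",cv2.cvtColor(w["frame"],cv2.COLOR_RGB2BGR))
import pickle;pickle.dump(w,open("w2.pkl","wb"))
E
```

```text
3.25
```

View pics/w2.png

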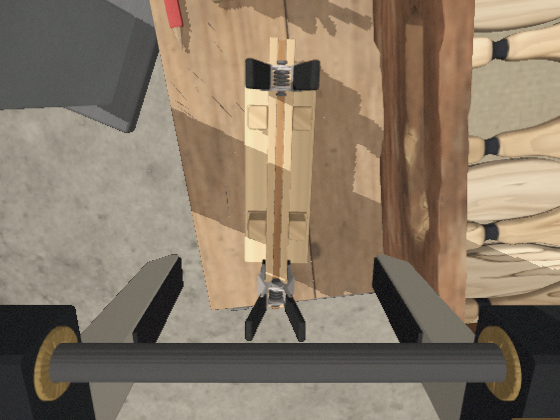

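The plies run almost vertically in the picture, with the darker middle ply from (282,40) to (277,275). The clamps are at (282,75) and (275,292). The tray wall starts at x≈380, well clear.

```bash
python3 - <<'E'
from h import *
import pickle;w=pickle.load(open("w2.pkl","rb"))
hsv=cv2.cvtColor(w["frame"],cv2.COLOR_RGB2HSV).astype(int);f=w["frame"].astype(int)
for y in (110,150,190,230): print(y,[tuple(f[y,x]) [0::2] for x in range(262,300,2)])
pts=[]
for y in range(105,255):
    seg=f[y,268:296]; r=(seg[:,0]-seg[:,2])/seg[:,0]  # saturation
    k=r>(np.median(r)+r.max())/2; pts.append((268+np.where(k)[0].mean(),y))
P=onz(w,pts,.1)[:,:2]
vx,vy,x0,y0=cv2.fitLine(P.astype(np.float32),cv2.DIST_HUBER,0,1e-4,1e-4).ravel()
res=(P-[x0,y0])@[-vy,vx];print("ply dir",np.arctan2(vy,vx),(x0,y0),res.std(),np.array(pts)[::30])
m=np.zeros(f.shape[:2],np.uint8);m[50:105,240:325]=1;m[255:341,240:310]=1
m&=(f.max(2)<60).astype(np.uint8)
n,l,st,c=cv2.connectedComponentsWithStats(m)
d=np.array([vx,vy])
for i in range(1,n):
    if st[i,4]>100: p=onz(w,c[i],.171)[0];print(st[i],c[i].round(1),p.round(4),"along",(p[:2]-[x0,y0])@d,"across",(p[:2]-[x0,y0])@[-vy,vx])
p=onz(w,[(282,38.5)],.1)[0];print("upper end along",(p[:2]-[x0,y0])@d)
E
```

```text
110 [(np.int64(237), np.int64(163)), (np.int64(241), np.int64(167)), (np.int64(208), np.int64(136)), (np.int64(192), np.int64(125)), (np.int64(236), np.int64(161)), (np.int64(234), np.int64(159)), (np.int64(235), np.int64(163)), (np.int64(179), np.int64(123)), (np.int64(205), np.int64(109)), (np.int64(200), np.int64(105)), (np.int64(193), np.int64(99)), (np.int64(198), np.int64(140)), (np.int64(236), np.int64(161)), (np.int64(236), np.int64(163)), (np.int64(234), np.int64(162)), (np.int64(180), np.int64(113)), (np.int64(166), np.int64(103)), (np.int64(173), np.int64(109)), (np.int64(173), np.int64(109))]
150 [(np.int64(243), np.int64(173)), (np.int64(243), np.int64(175)), (np.int64(236), np.int64(170)), (np.int64(238), np.int64(163)), (np.int64(236), np.int64(162)), (np.int64(235), np.int64(161)), (np.int64(223), np.int64(154)), (np.int64(207), np.int64(107)), (np.int64(203), np.int64(107)), (np.int64(203), np.int64(105)), (np.int64(193), np.int64(110)), (np.int64(239), np.int64(164)), (np.int64(236), np.int64(162)), (np.int64(235), np.int64(162)), (np.int64(226), np.int64(155)), (np
[... 1296 characters left out ...]
nt64(112)), (np.int64(173), np.int64(108))]
ply dir -1.19443 (np.float32(0.551123), np.float32(0.009743395)) 0.0002467906178560158 [[280.  105. ]
 [279.5 135. ]
 [278.5 165. ]
 [278.  195. ]
 [277.  225. ]]
[246  59  24  31 628] [257.5  74.7] [0.5016 0.0886 0.171 ] along -0.09156276094781815 across -0.01704147762737897
[293  61  26  30 675] [306.1  75.9] [0.5333 0.1012 0.171 ] along -0.09156219192430605 across 0.01705720805178026
[245 295  21  46 500] [254.7 317.4] [ 0.5729 -0.0931  0.171 ] along 0.1036585348173857 across -0.017591042052353137
[285 295  20  46 505] [295.  318.1] [ 0.6048 -0.0803  0.171 ] along 0.103508609064487 across 0.016844511614719428
upper end along -0.12482992080614837
```

```bash
python3 - <<'E'
from h import *
from plant import ctrl
rot=[np.pi,0,np.pi-1.018]
def st(): o=ctrl.get_obs();print(round(o["time_s"],2),o["ee_pos"].round(4) if hasattr(o["ee_pos"],"round") else o["ee_pos"],np.round(o["orientation"],4),np.round(o["wrist_force"],2),round(o["finger_gap"],3),o["grip_force"]);return o
ctrl.goto([.3988,.2456,.43],rot);st()
ctrl.move_linear([.3988,.2456,.317],.1);ctrl.pause(.3);o=st()
e=np.array([.3988,.2456,.317])-o["ee_pos"];print(e)
ctrl.grip(.55,20);st()
w=ctrl.get_image("wrist");cv2.imwrite("pics/w3.png",cv2.cvtColor(w["frame"],cv2.COLOR_RGB2BGR))
E
```

```text
4.37 [0.3995 0.2451 0.4303] [3.1408e+00 3.0000e-04 2.1225e+00] [ 0.24 -0.1   0.62] 1.0 0.0
5.95 [0.3988 0.2457 0.3173] [ 3.1411e+00 -1.0000e-04  2.1237e+00] [-0.22  0.44  1.18] 1.005 0.0
[ 1.35309098e-05 -6.06046369e-05 -2.63249920e-04]
6.79 [0.3988 0.2456 0.317 ] [-3.1415  0.      2.1236] [-0.04  0.12 -1.32] 0.552 4.05796856386587
```

View pics/w3.png

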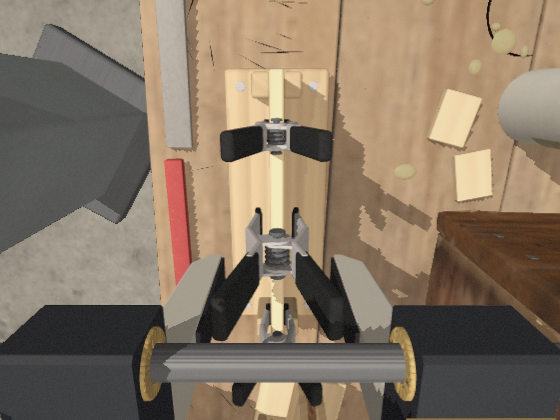

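The fingers sit evenly on both grips at (235,290) and (320,290). Now I'll squeeze it home.

```bash
cat >> h.py <<'E'
def st(ctrl):
    o=ctrl.get_obs();print(round(o["time_s"],2),np.round(o["ee_pos"],4),np.round(o["orientation"],4),np.round(o["wrist_force"],2),round(o["finger_gap"],3),np.round(o["grip_force"],1));return o
E
python3 - <<'E'
from h import *
from plant import ctrl
ctrl.grip(.35,25);st(ctrl)
ctrl.grip(.15,25);st(ctrl);ctrl.pause(.3);st(ctrl)
w=ctrl.get_image("wrist");s=ctrl.get_image("scene")
a=cv2.resize(w["frame"][150:420,130:430],None,fx=1.8,fy=1.8)
b=cv2.resize(s["frame"][180:300,170:290],(240,240),interpolation=cv2.INTER_CUBIC)
c=np.zeros((max(a.shape[0],240),a.shape[1]+240,3),np.uint8);c[:a.shape[0],:a.shape[1]]=a;c[:240,a.shape[1]:]=b
cv2.imwrite("pics/w4.png",c[:,:,::-1])
E
```

```text
7.39 [0.3988 0.2456 0.317 ] [-3.1416 -0.      2.1236] [-0.75  0.45 -1.22] 0.349 5.0
7.73 [0.3988 0.2456 0.317 ] [ 3.1415 -0.      2.1236] [-0.03  0.3  -1.14] 0.236 25.0
8.03 [0.3988 0.2456 0.317 ] [3.1416 0.     2.1236] [-0.39 -0.74 -1.08] 0.236 25.0
```

View pics/w4.png

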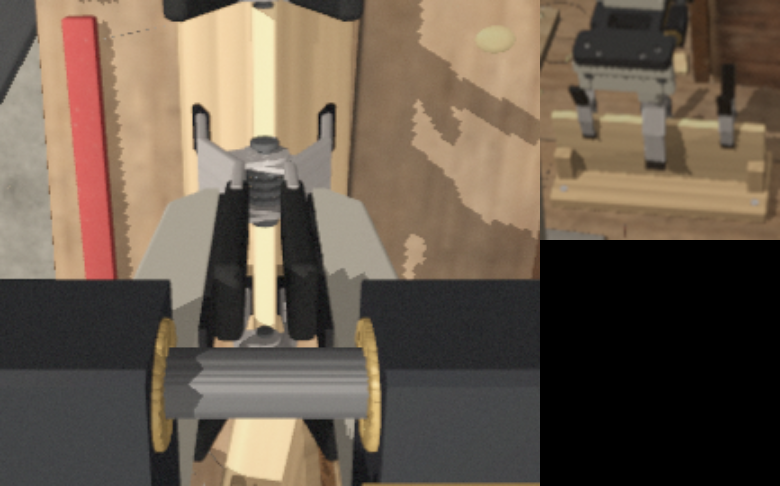

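The handles are parallel at the stop, and the jaws stand well clear on both sides of the strip. Next: lift and carry.

```bash
python3 - <<'E'
from h import *
from plant import ctrl
ctrl.move_linear([.3988,.2456,.36],.06);st(ctrl)
ctrl.move_linear([.3988,.2456,.49],.12);st(ctrl)
rot=[np.pi,0,np.pi-1.1944]
ctrl.move_linear([.5534,.0041,.49],.12,rot);st(ctrl)
ctrl.move_linear([.5534,.0041,.40],.1);ctrl.pause(.2);st(ctrl)
w=ctrl.get_image("wrist");s=ctrl.get_image("scene")
import pickle;pickle.dump((w,s),open("w5.pkl","wb"))
a=cv2.resize(w["frame"][150:420,130:430],None,fx=1.6,fy=1.6)
b=cv2.resize(s["frame"][160:310,310:480],(320,282),interpolation=cv2.INTER_CUBIC)
c=np.zeros((432,800,3),np.uint8);c[:a.shape[0],:480]=a;c[:282,480:]=b
cv2.imwrite("pics/w5.png",c[:,:,::-1])
E
```

```text
9.0 [0.3987 0.2456 0.3599] [-3.1415 -0.      2.1238] [-0.56  0.15 -0.89] 0.235 25.0
10.23 [0.3986 0.2456 0.4894] [-3.1404e+00  3.0000e-04  2.1237e+00] [ 0.23  0.47 -1.48] 0.235 25.0
12.78 [0.5533 0.0045 0.49  ] [ 3.1416e+00 -2.0000e-04  1.9478e+00] [ 0.16  0.04 -1.97] 0.238 25.0
14.03 [0.5535 0.0041 0.4005] [3.1406e+00 1.0000e-04 1.9473e+00] [-0.68 -0.28 -0.38] 0.236 25.0
```

View pics/w5.png

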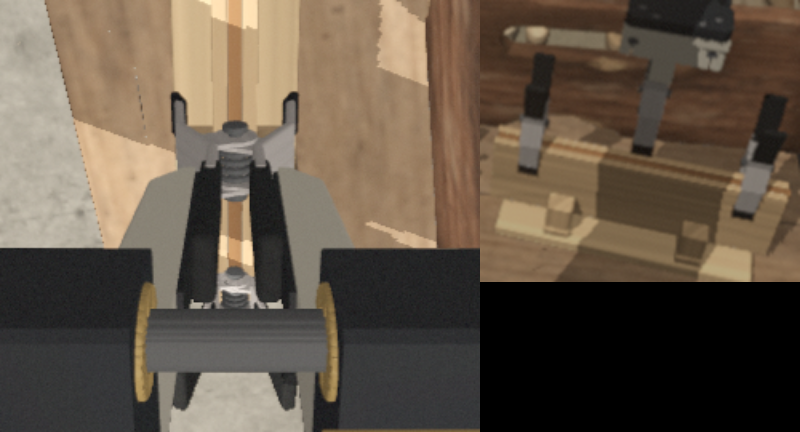

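The clamp hasn't slipped in the fingers: its pin is still at wrist pixel ~(277,229). The jaws at crop (180,110) and (290,110) straddle the plies at 235 evenly, so I'll lower it.

```bash
python3 - <<'E'
from h import *
from plant import ctrl
ctrl.move_linear([.5534,.0041,.335],.05);ctrl.pause(.3);st(ctrl)
w=ctrl.get_image("wrist");s=ctrl.get_image("scene")
import pickle;pickle.dump((w,s),open("w6.pkl","wb"))
a=cv2.resize(w["frame"][150:420,130:430],None,fx=1.6,fy=1.6)
b=cv2.resize(s["frame"][160:310,310:480],(320,282),interpolation=cv2.INTER_CUBIC)
c=np.zeros((432,800,3),np.uint8);c[:a.shape[0],:480]=a;c[:282,480:]=b
cv2.imwrite("pics/w6.png",c[:,:,::-1])
# expected near jaw bottom (outer face): predicted pixels of tip at z .075
d=-1.1944;y=np.array([-np.cos(d),-np.sin(d),0]);x=np.array([y[1],-y[0],0])
for sx in(-1,1):print((proj(s,np.array([.5534,.0041,.075])+sx*x*.022)-[310,160])*1.882+[480,0])
E
```

```text
15.88 [0.5534 0.0041 0.3351] [3.1414 0.     1.9472] [ 0.21  0.1  -1.33] 0.237 25.0
[[630.92518455 196.98090204]]
[[636.45564002 162.06486704]]
```

View pics/w6.png

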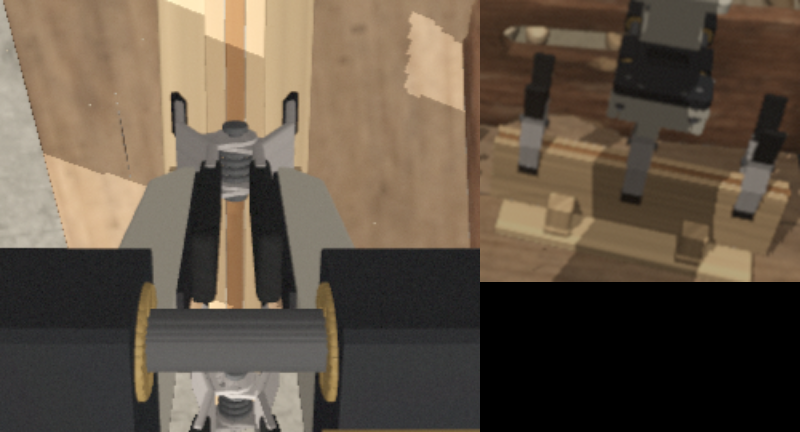

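The near jaw tip is at crop (631,200) against a prediction of (631,197). The jaws are even about the plies, and the wrist force is only the clamp's weight, so I'm handing in.

```bash
python3 -c "
from plant import ctrl
print(ctrl.job_done())"
```

```text
the job is handed in; nothing more can be done
None
```

I handed the job in at about 16 s: the big clamp is held spread to its stop over the middle of the plies. The jaws straddle the plies evenly, the tips are about 25 mm below the edge, and the wrist feels only the clamp's weight.

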